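Present a pipetting kit for inspection

ROBOT

A 6-joint arm with a two-finger parallel gripper is mounted at the origin on the work surface; the furniture and walls round the work are solid. World frame = base frame: x ahead of the robot, y to its left, z up, the work surface at z = 0. Lengths are in mm, angles in rad, forces in N, time in s.
With the tool pointing down it reaches from about 350 to 875 mm from the base axis. Payload 4.2 kg.
Tool frame: the origin (TCP) lies midway between the tips of the shut fingers; the grasp point (between the pads) lies 19 mm behind it (arm.grasp_offset is the distance from the TCP to the grasp point, in mm); z points along the fingers, y is the line along which they close (so a half turn about z gives the same grasp; the last joint's range is limited). The gripper opens to 85 mm and grips with 20 to 120 N. Pads are 22 mm wide; open, the fingers measure 114 mm over their backs; the gripper's body (76 mm by 85 mm) begins 54 mm behind the grasp point. The pads swing forward as they close: fully open they stand 13 mm farther back than shut.
Start: joints at [1.527, 0.385, 0.008, 0, -1.194, -0.259], TCP at [186.339, 596.554, 231.312] pointing down, gripper open.
Joint ranges: [-3.14, 3.14], [-1.21, 2.06], [-1.07, 1.41], [-3.16, 2.05], [-2.99, -0.16], [-3.1, 3.1]. Speed limits (rad/s): [2.79, 2.79, 3.14, 3.14, 3.14, 3.14].

INTERFACE

Orientations are given as a unit quaternion [x, y, z, w].
In Python, from bench import arm gives the robot as it stands. The module is installed in compiled form; this text tells all that it offers.
- The arm moves only by the tool servo_tool, never from a script. Its argument "increments" is a list of rows, each a list of 7 numbers: the opening, from 0 (shut) to 1 (fully open), then the shift along the tool's x, y, z in m, then the turn, a rotation vector about the tool's x, y, z in degrees. In form: [[grip, x, y, z, ax, ay, az], ...]. A call has 1 to 12 rows; each row is the pose to reach, as a shift and turn from the pose commanded when the call began, along the tool's axes at that moment; what a row does not reach only later rows make up. A row lasts 1/8 s, in which the tool goes at most 62.5 mm and 10.7 degrees, less where a joint would pass 70% of its speed; a pose out of reach is approached as far as the arm can. A call with a gripper value outside its range is refused whole. The fingers move at their own pace and stop on an object; the grip force is fixed at half the most. Time passes only in rows, so rows that repeat a pose let the fingers close. It gives the time, the measured TCP pose, the force, the opening and the grip force at its end, in the units of the state.
- arm.read_state(): the state, without advancing time (a new reading comes with each control period).
- arm.get_image(name): name is "scene" or "top" or "wrist"; returns a dict with "color" (420x560x3 uint8, red, green, blue), "fx", "fy", "cx", "cy" (pixels), "rvec" (rotation vector, rad) and "tvec" (3), from world to camera coordinates, as OpenCV has them; the wrist camera has in their place "hand_eye" (4x4, takes a point from camera to tool coordinates, whose origin is the TCP and whose axes are the flange's). Camera axes: x right, y down, z forward; pixel columns grow to the right and rows downward; lengths in mm; the calibration is good to about 2 mm. A picture is of the moment at which its call begins: read the wrist's pose just before it. There is no depth.
- arm.job_done(): hands the job in; it is judged then, once.
Trained networks look in the newest picture that a camera, given by its name, has taken for a name from the list of things; names that differ only in an ending like _2 or _b are one class to them, and where a whole thing is asked for, a point or a joint stands for the part that bears it (a point fixed in the world has none). Each returns a list of dicts, best first, with "p" (0 to 1); they miss things now and then, are a little off and sometimes report something else, mostly with a low value. They report only what shows in the picture. A call takes as long as a camera call. They do not tell look-alikes from the thing itself.
- arm.look_for(camera, thing): "box" ([centre column, centre row, width, height] in pixels, round what is visible of it).
- arm.spot_point(camera, thing): "centre" ([column, row] in pixels: a listed point, or the origin of a listed thing).
The state is a dict: "clock": time; "joints": joint angles; "joint_vel": joint speeds; "joint_efforts": joint torques, N m; "position": TCP position; "ee_rot": TCP orientation; "contact_force": force on the tool from outside, world axes, zero at the start; "wrist_torque": the same for the moment, N m; "gripper_width": finger opening in mm; "grasp_force": force on a finger pad.
Only numpy, scipy, OpenCV 4.12 (cv2) and the standard library are available. Lean on these libraries where they do the work, as an engineer would, in place of code of your own. Each camera call takes 0.05 s, during which the arm holds its last target. There are 200 camera calls.

TASK

Get the pipetting kit ready for a stock check. First stand the red pipette bulb upright in the kit's open pocket, lowering it in gently rather than dropping it, and let go of it. Then lift the blue lid by its black ball knob to 60 degrees from closed and keep holding it still there: the lid falls shut by itself, so finish the job while still holding it, and leave the other things on the bench where they are.

Things in the scene. Friction and masses are not known exactly. Their poses are not given: they have to be found in the camera images.
- bulb: Red rubber pipette bulb, rigid here: round belly 51 mm across, widest about 28 mm above its foot, tapering to a narrow neck, 80 mm tall in all, 28 to 46 g. Stands upright on the bench, neck up (z axis). Origin: centre of its underside. Grip it round the belly, about 35 mm above the foot.
- station: Grey kit box fixed to the bench, 130 (x) x 255 (y) x 66 (z) mm. Origin: centre of its underside; -x is its front. Its -y part is the open pocket, its +y part the vial compartment under the blue lid. On the +y wall stands a thin metal quadrant bar, 55 mm radius about the hinge, 124 mm above the bench at most, with a larger red bead at 60 degrees and small white beads at 30 and 90.
- pocket_floor (a point): Centre of the pocket's inner floor, 5 mm above the bench. Axes as the station's. The pocket is 120 (x) x 100 (y) mm inside and 61 mm deep, open at the top; walls 5 mm thick.
- lid_hinge (a point): Middle of the lid's hinge line, at the back (+x) top edge of the vial compartment, 69 mm above the bench. Axes as the station's; the hinge line runs along its y.
- lid_knob (a point): Centre of the 24 mm black ball knob, on a 10 mm stem straight out from the middle of the lid's front edge: 30 mm before that edge, 160 mm from the hinge line, 69 mm above the bench when closed. Turns with the lid. The lid is 130 mm from hinge to front edge, 146 mm wide, 6 mm thick, 0.18 to 0.35 kg. The ball can be pinched along y (the hinge line) and turns between the pads.
- lid (a joint): Opening angle of the blue lid in rad: 0 closed (level), growing as the front edge and knob rise; 60 degrees is 1.047. Stop at 1.4. Almost frictionless: falls shut from any angle when let go.
- stopper: Red rubber stopper, a small cone 34 mm across and 26 mm tall, standing on the bench near the bulb. Origin: centre of its underside. To be left alone.
- timer_box: White bench timer with three buttons, 66 x 66 x 18 mm, on the left of the bench. Origin: centre of its underside. To be left alone.
- tape: Roll of brown tape lying flat, 100 mm across, 25 mm tall, on the right of the bench. Origin: centre of its underside. To be left alone.
- vial: Small screw-cap vial with blue cap and blue contents, 23 mm across, 56 mm tall, standing on the bench to the left of the kit box. Origin: centre of its underside. To be left alone.
There are look-alikes about, which are no part of the job. Several things have the shape of the bulb; the one meant has the colours described above.

How it is judged:
By the outcome, as a careful person would: the job done as asked, in the order asked, and still so for the second after the job is handed in, while the arm keeps its last pose, push and grip.
It also fails if it takes over 58 s, if anything falls off the work surface, if the arm or the gripper's body presses on something with over 40 N, if the wrist force passes 120 N, or if a joint passes its speed limit or range.

## Working session

There is one attempt and no reset: what is moved stays moved. The work goes in short steps, Python scripts to look and compute and a tool call to move; the robot and the scene stay as the last step left them, time stands still between calls to the robot, and variables do not carry over. Pictures are saved under pics/ and viewed, at most 13 in all, crops included, and the job is handed in when it is done.

Besides the shell and the picture viewer there is one more tool, called after "Request:" as name(argument=value, ...), one argument or row to a line, values as JSON. servo_tool: Moves the arm, as the interface text tells. Its arguments: {"type":"object","properties":{"increments":{"type":"array","items":{"type":"array","items":{"type":"number"}}}},"required":["increments"]}

```bash
mkdir -p pics; cat > h.py <<'E'
import numpy as np, cv2
from scipy.spatial.transform import Rotation as R
from bench import arm
def ray(im,px):
    K=np.array([[im['fx'],0,im['cx']],[0,im['fy'],im['cy']],[0,0,1.]])
    Rm=cv2.Rodrigues(np.array(im['rvec'],float))[0]; t=np.array(im['tvec'],float).ravel()
    return -Rm.T@t, Rm.T@np.linalg.solve(K,[px[0],px[1],1.])
def at_z(im,px,z):
    o,d=ray(im,px); return o+d*(z-o[2])/d[2]
def proj(im,P):
    K=np.array([[im['fx'],0,im['cx']],[0,im['fy'],im['cy']],[0,0,1.]])
    return cv2.projectPoints(np.array(P,float).reshape(-1,3),np.array(im['rvec'],float),np.array(im['tvec'],float),K,None)[0].reshape(-1,2)
def tri(rays):
    A=sum(np.eye(3)-np.outer(d,d)/(d@d) for o,d in rays); b=sum((np.eye(3)-np.outer(d,d)/(d@d))@o for o,d in rays)
    return np.linalg.solve(A,b)
def wrist(im,s):
    T=np.eye(4);T[:3,:3]=R.from_quat(s['ee_rot']).as_matrix();T[:3,3]=s['position']
    C=np.linalg.inv(T@np.array(im['hand_eye'])); im['rvec']=cv2.Rodrigues(C[:3,:3])[0]; im['tvec']=C[:3,3]; return im
def save(im,n,box=None,k=1):
    a=im['color'][:,:,::-1]
    if box: a=a[box[1]:box[3],box[0]:box[2]]
    cv2.imwrite('pics/'+n,cv2.resize(a,None,fx=k,fy=k,interpolation=cv2.INTER_CUBIC))
E
python3 - <<'E'
from h import *
s=arm.read_state(); print(s['clock'],s['position'],s['ee_rot'],R.from_quat(s['ee_rot']).as_matrix().round(3))
for c in('scene','top'):
    im=arm.get_image(c); save(im,c+'0.png')
    print(c,'cam',ray(im,(280,210))[0].round())
    for th in ('bulb','station','stopper','vial','tape','timer_box'):
        print(th,[(round(d['p'],2),np.round(d['box']),) for d in arm.look_for(c,th)][:5])
    for th in ('bulb','station','pocket_floor','lid_hinge','lid_knob'):
        z={'pocket_floor':5,'lid_hinge':69,'lid_knob':69}.get(th,0)
        print(th,[(round(d['p'],2),np.round(d['centre']),at_z(im,d['centre'],z).round()) for d in arm.spot_point(c,th)][:5])
E
```

```text
0.0 [186.19171897 596.00886813 230.2323006 ] [ 9.88546152e-01 -1.50914930e-01 -1.22945595e-04  1.08341268e-03] [[ 0.954 -0.298 -0.001]
 [-0.298 -0.954 -0.002]
 [ 0.     0.002 -1.   ]]
scene cam [ 576. 1225. 1043.]
bulb [(0.69, array([303., 223.,  22.,  23.])), (0.56, array([291., 202.,  13.,  21.])), (0.5, array([261., 212.,  15.,  23.]))]
station [(0.7, array([276., 279.,  77.,  90.]))]
stopper [(0.54, array([279., 280.,  76.,  90.])), (0.51, array([284., 182.,   2.,  12.])), (0.36, array([291., 205.,  12.,  21.]))]
vial [(0.65, array([269., 333.,  12.,  17.]))]
tape [(0.9, array([237., 177.,  30.,  20.]))]
timer_box [(0.79, array([339., 320.,  34.,  26.]))]
bulb [(0.71, array([260., 225.]), array([542., -88.,   0.])), (0.63, array([342., 324.]), array([356., 331.,   0.])), (0.6, array([300., 232.]), array([422., -41.,   0.])), (0.54, array([291., 212.]), array([ 437., -144.,    0.]))]
station [(0.68, array([267., 280.]), array([534., 155.,   0.]))]
pocket_floor [(0.75, array([266., 264.]), array([531.,  98.,   5.]))]
lid_hinge [(0.93, array([245., 277.]), array([593., 213.,  69.]))
[... 255 characters left out ...]
95., 106.,  68.])), (0.24, array([149., 250.,  34.,  30.]))]
stopper [(0.41, array([377., 225.,  14.,  14.]))]
vial [(0.4, array([138., 183.,  12.,  10.]))]
tape [(0.65, array([385., 167.,  36.,  38.]))]
timer_box [(0.92, array([150., 248.,  27.,  34.]))]
bulb [(0.83, array([302., 192.]), array([538., -98.,   0.])), (0.69, array([316., 226.]), array([ 442., -140.,    0.])), (0.65, array([281., 237.]), array([408., -42.,   0.]))]
station [(0.95, array([204., 194.]), array([524., 181.,   0.]))]
pocket_floor [(0.96, array([234., 194.]), array([527.,  94.,   5.]))]
lid_hinge [(0.92, array([185., 168.]), array([588., 227.,  69.]))]
lid_knob [(0.65, array([182., 226.]), array([429., 229.,  69.]))]
```

View pics/scene0.png

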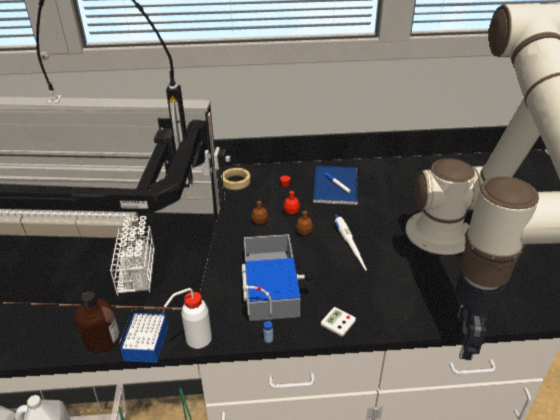

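View pics/top0.png

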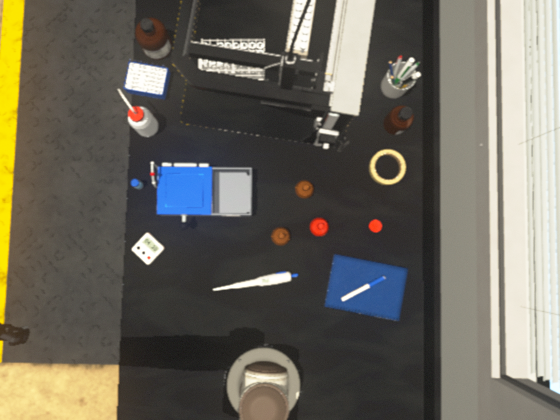

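Scene: red bulb at scene (291,203)/top (319,227). Brown bulb-shaped look-alikes are at scene (260,213), (304,225) and top (305,189), (281,236). The small red stopper is at scene (285,181)/top (376,226). I choose the fully red one with a neck, scene (291,203).

```bash
python3 - <<'E'
from h import *
S=arm.get_image('scene');T=arm.get_image('top')
save(S,'crop.png',(225,165,345,330),3.5)
def cent(im,box,ch):
    a=im['color'].astype(int);x0,y0,x1,y1=box
    r,g,b=[a[y0:y1,x0:x1,i] for i in range(3)]
    m=((r>110)&(g<70)&(b<70)) if ch=='r' else ((b>110)&(b>r+70))
    ys,xs=np.nonzero(m); return xs+x0,ys+y0
for n,bs,bt in(('bulb',(280,188,303,218),(305,214,333,240)),('stopper',(276,174,292,188),(366,216,386,236))):
    xs,ys=cent(S,bs,'r'); xt,yt=cent(T,bt,'r')
    print(n,len(xs),xs.min(),xs.max(),ys.min(),ys.max(),'|',xt.min(),xt.max(),yt.min(),yt.max())
    print(at_z(T,(xt.mean(),yt.mean()),28 if n=='bulb' else 13).round(1),at_z(S,((xs.min()+xs.max())/2,ys.max()),0).round(1), tri([ray(S,(xs.mean(),ys.mean())),ray(T,(xt.mean(),yt.mean()))]).round(1))
xt,yt=cent(T,(150,155,216,222),'b')
P=np.array([at_z(T,p,72)[:2] for p in zip(xt,yt)]);print('lid rect',cv2.minAreaRect(P.astype(np.float32)))
for th in('pocket_floor','lid_hinge','lid_knob','station','bulb'):
    a=arm.spot_point('scene',th)[0]['centre'];b=arm.spot_point('top',th)[0]['centre'];print(th,tri([ray(S,a),ray(T,b)]).round(1))
E
```

```text
bulb 240 284 299 191 213 | 310 327 218 235
[ 438.9 -143.3   28. ] [ 436.6 -140.4    0. ] [ 437.9 -142.3   36.2]
stopper 86 280 290 175 185 | 368 382 219 232
[ 446.4 -302.6   13. ] [ 443.4 -300.7    0. ] [ 445.  -300.6   21.7]
lid rect ((526.4649047851562, 225.98818969726562), (130.40695190429688, 149.27915954589844), 1.5000954866409302)
pocket_floor [532.7  93.8   2.5]
lid_hinge [595.7 220.6  65.9]
lid_knob [429.4 229.   78.3]
station [532.7 180.8   5.8]
bulb [494.1 -92.7  50.1]
```

View pics/crop.png

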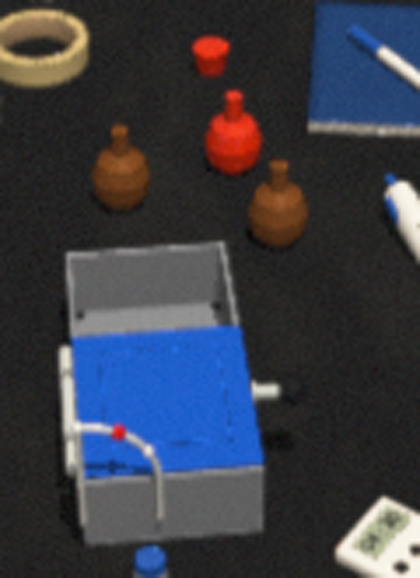

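The crop confirms it: the fully red bulb at scene (291,203), world about (438,-142). Brown look-alikes stand on both sides. The lid is closed, with the knob on the front of the box. First I go over the kit for a wrist view.

Request:
servo_tool(
  increments=[
    [1,0.018,0.016,-0.004,0,0,-1],
    [1,0.06,0.054,-0.014,0,0,-4],
    [1,0.105,0.095,-0.023,0,0,-7],
    [1,0.15,0.136,-0.03,0,0,-10],
    [1,0.195,0.177,-0.04,0,0,-13],
    [1,0.24,0.218,-0.047,0,0,-16],
    [1,0.285,0.259,-0.056,0,0,-18],
    [1,0.33,0.3,-0.065,0,0,-18],
    [1,0.352,0.32,-0.07,0,0,-18],
    [1,0.357,0.324,-0.07,0,0,-18],
    [1,0.357,0.324,-0.07,0,0,-18],
  ],
)

```text
clock: 3.18
position: [430.4, 180.9, 301.1]
ee_rot: [1.0, 0.005, -0.0, -0.0]
contact_force: [-0.2, -0.2, 0.3]
gripper_width: 85.1
grasp_force: 0.0
```

```bash
python3 - <<'E'
from h import *
s=arm.read_state();W=wrist(arm.get_image('wrist'),s);save(W,'w1.png')
print(s['clock'],s['position'].round(1),R.from_quat(s['ee_rot']).as_matrix().round(3),s['joints'],np.array(W['hand_eye']).round(2))
for th,z in(('pocket_floor',5),('lid_hinge',69),('lid_knob',69),('station',0)):
    print(th,[(round(d['p'],2),np.round(d['centre']),at_z(W,d['centre'],z).round(1)) for d in arm.spot_point('wrist',th)][:2])
E
```

```text
3.175 [430.4 180.9 301.1] [[ 1.     0.011 -0.   ]
 [ 0.011 -1.     0.   ]
 [-0.    -0.    -1.   ]] [ 7.46992851e-01  6.37840004e-02 -2.38291922e-01 -3.31206358e-04
 -1.26885236e+00  8.34620491e-01] [[  -0.     -0.95   -0.3    77.03]
 [   1.     -0.     -0.      0.8 ]
 [   0.     -0.3     0.95 -142.88]
 [   0.      0.      0.      1.  ]]
pocket_floor [(0.82, array([340.,  97.]), array([526.5,  96.9,   5. ]))]
lid_hinge [(0.93, array([235.,  32.]), array([588.5, 227.5,  69. ]))]
lid_knob [(0.85, array([242., 174.]), array([434.2, 223.1,  69. ]))]
station [(0.71, array([283.,  96.]), array([526.8, 173.6,   0. ]))]
```

View pics/w1.png

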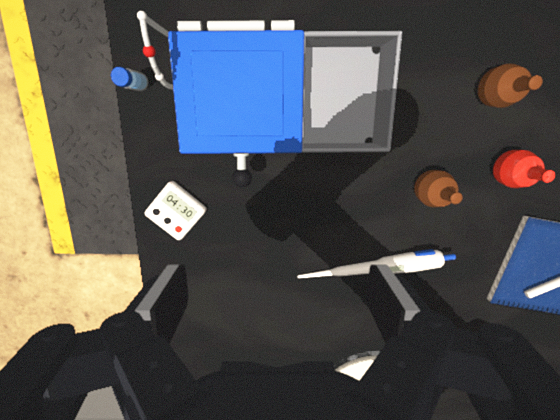

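Wrist picture: knob ball at (241,177), lid corners (173,31)-(303,31)-(303,153)-(179,152), pocket outer corners (401,31), (391,150), and the red bulb on the right at (517,168).

```bash
python3 - <<'E'
from h import *
s=arm.read_state();W=wrist(arm.get_image('wrist'),s);a=W['color'].astype(int)
for n,p,z in(('knob',(241,177),69),('lidFL',(179,152.5),72),('lidFR',(303,153),72),('lidBR',(303,31),72),('boxBR',(401.5,31),66),('boxFR',(391,150.5),66)):
    print(n,at_z(W,p,z).round(1))
y,x=np.nonzero(a[160:200,225:260].max(2)<28); print('dark',x.mean()+225,y.mean()+160,len(x))
r,g,b=a[...,0],a[...,1],a[...,2]
ys,xs=np.nonzero((r>90)&(g<60)&(b<60)&(np.arange(560)[None]>470))
print('red',xs.min(),xs.max(),ys.min(),ys.max())
import scipy.optimize as so
T=arm.get_image('top')
# bulb belly axis: belly circle left edge in wrist (sphere-ish r25.5 at z28)
for c in [(438,-142)]:
    print(proj(W,[[*c,28],[*c,80]]),proj(T,[[*c,28],[*c,80]]))
E
```

```text
knob [429.9 225.2  69. ]
lidFL [459.1 297.9  72. ]
lidFR [460.4 150.5  72. ]
lidBR [589.2 155.4  72. ]
boxBR [591.9  48.4  66. ]
boxFR [464.  44.  66.]
dark 253.57894736842104 178.05263157894737 19
red 485 555 64 188
[[516.43438356 168.34358176]
 [548.59420119 175.99119628]] [[317.91386607 226.86442369]
 [320.01169022 226.03048305]]
```

Request:
servo_tool(
  increments=[
    [1,0.0,0.02,0.005,0,0,2],
    [1,0.001,0.065,0.025,0,0,7],
    [1,0.001,0.115,0.05,0,0,12],
    [1,0.002,0.165,0.075,0,0,17],
    [1,0.002,0.215,0.1,0,0,22],
    [1,0.003,0.265,0.125,0,0,27],
    [1,0.004,0.305,0.145,0,0,30],
    [1,0.004,0.32,0.155,0,0,30],
    [1,0.004,0.323,0.16,0,0,30],
    [1,0.004,0.323,0.16,0,0,30],
  ],
)

```text
clock: 4.78
position: [438.2, -141.7, 141.5]
ee_rot: [0.967, -0.253, 0.0, -0.0]
contact_force: [-0.2, 1.0, 0.9]
gripper_width: 85.4
grasp_force: 0.0
```

```bash
python3 - <<'E'
from h import *
s=arm.read_state();W=wrist(arm.get_image('wrist'),s);save(W,'w2.png')
print(s['clock'],s['position'].round(1),R.from_quat(s['ee_rot']).as_matrix().round(3))
c=(438,-142)
print(proj(W,[[*c,28],[*c,80],[*c,0]]).round())
a=W['color'].astype(int);r,g,b=a[...,0],a[...,1],a[...,2]
ys,xs=np.nonzero((r>80)&(g<60)&(b<60));print(xs.min(),xs.max(),ys.min(),ys.max())
E
```

```text
4.775 [ 438.2 -141.7  141.5] [[ 0.872 -0.49   0.   ]
 [-0.49  -0.872  0.   ]
 [ 0.    -0.    -1.   ]]
[[277. 205.]
 [277. 227.]
 [277. 197.]]Traceback (most recent call last):
  File "<stdin>", line 7, in <module>
    return umr_minimum(a, axis, None, out, keepdims, initial, where)
ValueError: zero-size array to reduction operation minimum which has no identity
```

View pics/w2.png

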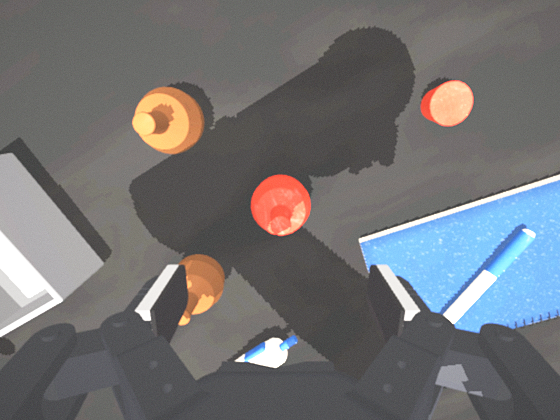

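The red bulb is centred at (281,205) between the fingers, 3 mm off along tool y. The stopper is clear at (447,103) and the brown look-alikes at (168,120) and (200,285). Descending and gripping.

Request:
servo_tool(
  increments=[
    [1,0,0.003,0.01,0,0,0],
    [1,0,0.003,0.035,0,0,0],
    [1,0,0.003,0.065,0,0,0],
    [1,0,0.003,0.095,0,0,0],
    [1,0,0.003,0.115,0,0,0],
    [1,0,0.003,0.125,0,0,0],
    [1,0,0.003,0.127,0,0,0],
    [1,0,0.003,0.127,0,0,0],
    [0.4,0,0.003,0.127,0,0,0],
    [0.4,0,0.003,0.127,0,0,0],
    [0.4,0,0.003,0.127,0,0,0],
    [0.4,0,0.003,0.127,0,0,0],
  ],
)

```text
clock: 6.32
position: [437.0, -144.8, 15.4]
ee_rot: [0.967, -0.253, 0.001, -0.0]
contact_force: [-1.5, 0.6, 7.5]
gripper_width: 47.1
grasp_force: 60.7
```

Request:
servo_tool(
  increments=[
    [0.4,0,0,0,0,0,0],
    [0.4,0,0,0,0,0,0],
  ],
)

```text
clock: 6.58
position: [437.1, -144.8, 15.4]
ee_rot: [0.967, -0.253, 0.001, -0.0]
contact_force: [-1.0, 0.6, 7.3]
gripper_width: 47.5
grasp_force: 60.7
```

Request:
servo_tool(
  increments=[
    [0.4,0,0,-0.005,0,0,0],
    [0.4,0,0,-0.02,0,0,0],
    [0.4,0,0,-0.045,0,0,0],
    [0.4,0,0,-0.075,0,0,0],
    [0.4,0,0,-0.105,0,0,0],
    [0.4,0,0,-0.13,0,0,0],
    [0.4,-0.003,-0.015,-0.143,0,0,4],
    [0.4,-0.008,-0.05,-0.145,0,0,12],
    [0.4,-0.015,-0.09,-0.145,0,0,20],
    [0.4,-0.022,-0.13,-0.145,0,0,28],
    [0.4,-0.028,-0.17,-0.145,0,0,36],
    [0.4,-0.034,-0.21,-0.145,0,0,44],
  ],
)

```text
clock: 8.07
position: [510.0, 56.2, 159.5]
ee_rot: [0.801, -0.599, -0.0, -0.0]
contact_force: [0.4, 0.2, -0.2]
gripper_width: 46.7
grasp_force: 61.6
```

```bash
python3 - <<'E'
from h import *
s=arm.read_state();M=R.from_quat(s['ee_rot']).as_matrix()
print(s['clock'],s['position'].round(1),M.round(3),s['gripper_width'])
print(M.T@(np.array([526.5,99.5,160])-s['position']), np.degrees(np.arctan2(M[1,0],M[0,0])))
E
```

```text
8.075 [510.   56.2 159.5] [[ 0.282 -0.959  0.   ]
 [-0.959 -0.282  0.   ]
 [-0.    -0.    -1.   ]] 46.707317961302415
[-36.86958006 -27.99029978  -0.48396078] -73.61201070227688
```

Request:
servo_tool(
  increments=[
    [0.4,-0.015,-0.012,0,0,0,6],
    [0.4,-0.03,-0.023,0,0,0,12],
    [0.4,-0.036,-0.027,0,0,0,15],
    [0.4,-0.037,-0.028,0,0,0,15],
    [0.4,-0.037,-0.028,0,0,0,15],
    [0.4,-0.037,-0.028,0,0,0,15],
  ],
)

```text
clock: 8.82
position: [526.0, 98.1, 159.4]
ee_rot: [0.717, -0.697, -0.0, 0.0]
contact_force: [-0.0, -0.7, 0.4]
gripper_width: 47.6
grasp_force: 61.6
```

```bash
python3 - <<'E'
from h import *
s=arm.read_state();M=R.from_quat(s['ee_rot']).as_matrix()
print(s['clock'],s['position'].round(1),np.degrees(np.arctan2(M[1,0],M[0,0])),s['gripper_width'])
W=wrist(arm.get_image('wrist'),s);T=arm.get_image('top');S=arm.get_image('scene')
k=280
a=W['color'][:,:,::-1];b=cv2.resize(S['color'][160:330,215:355,::-1],(346,420),interpolation=2)
cv2.imwrite('pics/w3.png',cv2.resize(np.hstack([a,b]),None,fx=.88,fy=.88))
print([(d['p'],at_z(W,d['centre'],5).round(1)) for d in arm.spot_point('wrist','pocket_floor')])
E
```

```text
8.825 [526.   98.1 159.4] -88.35430489999254 47.55039537380923
[(0.91, array([527.5,  98.1,   5. ]))]
```

View pics/w3.png

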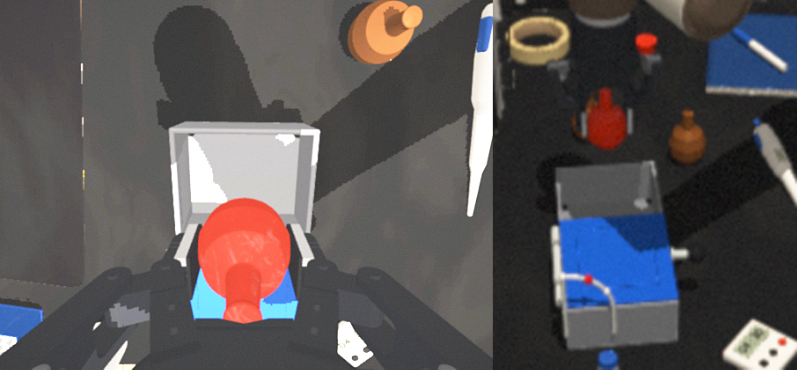

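The bulb hangs upright between the pads, above the pocket; its outline is centred between the pocket walls (columns 175–315). Lowering.

Request:
servo_tool(
  increments=[
    [0.4,0,0,0.01,0,0,0],
    [0.4,0,0,0.035,0,0,0],
    [0.4,0,0,0.065,0,0,0],
    [0.4,0,0,0.092,0,0,0],
    [0.4,0,0,0.112,0,0,0],
    [0.4,0,0,0.124,0,0,0],
    [0.4,0,0,0.13,0,0,0],
    [0.4,0,0,0.133,0,0,0],
    [0.4,0,0,0.134,0,0,0],
    [0.4,0,0,0.135,0,0,0],
    [0.4,0,0,0.136,0,0,0],
  ],
)

```text
clock: 10.4
position: [526.4, 98.6, 23.7]
ee_rot: [0.717, -0.697, 0.0, -0.0]
contact_force: [0.3, 0.0, -0.2]
gripper_width: 47.2
grasp_force: 61.6
```

Request:
servo_tool(
  increments=[
    [0.4,0,0,0.0005,0,0,0],
    [0.4,0,0,0.001,0,0,0],
    [0.4,0,0,0.0015,0,0,0],
    [0.4,0,0,0.002,0,0,0],
  ],
)

```text
clock: 10.9
position: [526.2, 98.5, 21.3]
ee_rot: [0.717, -0.697, 0.0, 0.0]
contact_force: [-1.0, -0.3, -1.2]
gripper_width: 47.3
grasp_force: 61.6
```

Request:
servo_tool(
  increments=[
    [0.4,0,0,0.0005,0,0,0],
    [0.4,0,0,0.001,0,0,0],
    [0.4,0,0,0.0015,0,0,0],
    [0.4,0,0,0.0015,0,0,0],
  ],
)

```text
clock: 11.4
position: [526.2, 98.5, 20.5]
ee_rot: [0.717, -0.697, 0.0, -0.0]
contact_force: [-2.1, -0.1, 5.1]
gripper_width: 47.2
grasp_force: 62.2
```

Contact with the floor (5 N). Opening partly to stay clear of the walls, then going up.

Request:
servo_tool(
  increments=[
    [0.65,0,0,0,0,0,0],
    [0.78,0,0,0,0,0,0],
    [0.78,0,0,0,0,0,0],
    [0.78,0,0,0,0,0,0],
    [0.78,0,0,-0.005,0,0,0],
    [0.78,0,0,-0.02,0,0,0],
    [0.78,0,0,-0.04,0,0,0],
    [0.78,0,0,-0.07,0,0,0],
    [0.78,0,0,-0.1,0,0,0],
    [0.78,0,0,-0.13,0,0,0],
    [0.78,0,0,-0.147,0,0,0],
    [0.78,0,0,-0.15,0,0,0],
  ],
)

```text
clock: 12.9
position: [526.9, 98.8, 172.2]
ee_rot: [0.717, -0.697, 0.001, -0.002]
contact_force: [-0.0, 0.2, -0.2]
gripper_width: 66.5
grasp_force: 0.0
```

```bash
python3 - <<'E'
from h import *
s=arm.read_state();M=R.from_quat(s['ee_rot']).as_matrix()
print(s['clock'],s['position'].round(1),M.round(3),s['joints'].round(2) if hasattr(s['joints'],'round') else s['joints'])
W=wrist(arm.get_image('wrist'),s);S=arm.get_image('scene')
a=W['color'][:,:,::-1];b=cv2.resize(S['color'][160:330,215:355,::-1],(346,420),interpolation=2)
cv2.imwrite('pics/w4.png',cv2.resize(np.hstack([a,b]),None,fx=.88,fy=.88))
print(M.T@(np.array([430.5,225,200])-s['position']))
E
```

```text
12.9 [526.9  98.8 172.2] [[ 0.029 -1.     0.004]
 [-1.    -0.029  0.002]
 [-0.002 -0.004 -1.   ]] [ 0.49  0.28 -0.3   0.   -0.98 -0.46]
[-128.99495429   92.59817232  -27.95602723]
```

View pics/w4.png

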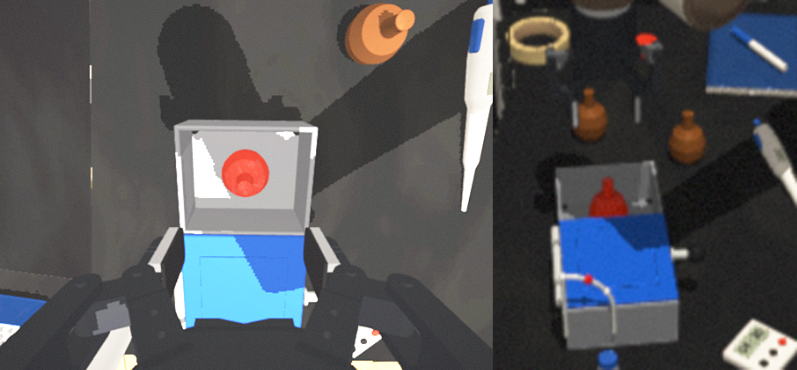

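The bulb stands upright and free in the pocket at (245,172). Next I move over the knob and turn the gripper to pinch along the hinge line.

Request:
servo_tool(
  increments=[
    [0.78,-0.01,0.007,-0.005,0,0,-5],
    [0.78,-0.025,0.018,-0.01,0,0,-15],
    [0.78,-0.04,0.03,-0.015,0,0,-25],
    [0.78,-0.055,0.04,-0.015,0,0,-35],
    [0.78,-0.07,0.05,-0.015,0,0,-45],
    [0.78,-0.085,0.06,-0.015,0,0,-55],
    [0.78,-0.1,0.072,-0.015,0,0,-65],
    [0.78,-0.115,0.083,-0.015,0,0,-75],
    [0.78,-0.125,0.09,-0.015,0,0,-85],
    [0.78,-0.129,0.0928,-0.015,0,0,-90],
    [0.78,-0.129,0.0928,-0.015,0,0,-90],
    [0.78,-0.129,0.0928,-0.015,0,0,-90],
  ],
)

```text
clock: 14.5
position: [429.6, 224.4, 184.3]
ee_rot: [1.0, 0.014, -0.0, 0.0]
contact_force: [-0.0, 0.2, -0.1]
gripper_width: 66.4
grasp_force: 0.0
```

```bash
python3 - <<'E'
from h import *
s=arm.read_state();M=R.from_quat(s['ee_rot']).as_matrix()
print(s['clock'],s['position'].round(1),M.round(3))
W=wrist(arm.get_image('wrist'),s)
save(W,'w5.png')
print(proj(W,[[430.5,225,69]]).round(),[(d['p'],d['centre'],at_z(W,d['centre'],69).round(1)) for d in arm.spot_point('wrist','lid_knob')])
E
```

```text
14.5 [429.6 224.4 184.3] [[ 1.     0.027 -0.001]
 [ 0.027 -1.    -0.001]
 [-0.001  0.001 -1.   ]]
[[276. 203.]] [(0.61, [276.8, 203.5], array([430.4, 223.9,  69. ]))]
```

View pics/w5.png

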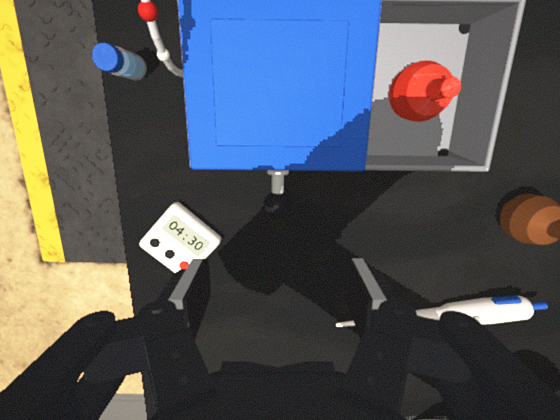

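The knob is at (275,203), as predicted. Descending around it and pinching.

Request:
servo_tool(
  increments=[
    [0.78,0.001,0,0.01,0,0,0],
    [0.78,0.001,0,0.035,0,0,0],
    [0.78,0.001,0,0.065,0,0,0],
    [0.78,0.001,0,0.095,0,0,0],
    [0.78,0.001,0,0.12,0,0,0],
    [0.78,0.001,0,0.131,0,0,0],
    [0.78,0.001,0,0.133,0,0,0],
    [0.78,0.001,0,0.133,0,0,0],
    [0.1,0.001,0,0.133,0,0,0],
    [0.1,0.001,0,0.133,0,0,0],
    [0.1,0.001,0,0.133,0,0,0],
    [0.1,0.001,0,0.133,0,0,0],
  ],
)

```text
clock: 16.1
position: [430.9, 224.4, 52.6]
ee_rot: [1.0, 0.015, 0.0, 0.0]
contact_force: [-0.6, -1.5, 5.5]
gripper_width: 21.1
grasp_force: 58.4
```

Request:
servo_tool(
  increments=[
    [0.1,0,0,0,0,0,0],
    [0.1,0,0,0,0,0,0],
    [0.1,0,0,0,0,0,0],
  ],
)

```text
clock: 16.48
position: [430.9, 224.4, 52.6]
ee_rot: [1.0, 0.015, 0.0, 0.0]
contact_force: [-0.3, -2.4, 4.9]
gripper_width: 21.0
grasp_force: 58.4
```

Request:
servo_tool(
  increments=[
    [0.1,0.0002,0,-0.007,0,0,0],
    [0.1,0.0006,0,-0.0139,0,0,0],
    [0.1,0.0024,0,-0.0278,0,0,0],
    [0.1,0.0055,0,-0.0414,0,0,0],
    [0.1,0.0096,0,-0.0547,0,0,0],
    [0.1,0.015,0,-0.0676,0,0,0],
    [0.1,0.0185,0,-0.074,0,0,0],
    [0.1,0.0214,0,-0.08,0,0,0],
    [0.1,0.0214,0,-0.08,0,0,0],
    [0.1,0.0214,0,-0.08,0,0,0],
  ],
)

```text
clock: 17.73
position: [452.7, 224.9, 131.6]
ee_rot: [1.0, 0.015, 0.0, 0.001]
contact_force: [6.0, -5.2, -5.5]
gripper_width: 20.7
grasp_force: 58.9
```

Request:
servo_tool(
  increments=[
    [0.1,0.0037,0,-0.006,0,0,0],
    [0.1,0.0075,0,-0.0118,0,0,0],
    [0.1,0.016,0,-0.0228,0,0,0],
    [0.1,0.0255,0,-0.0331,0,0,0],
    [0.1,0.0358,0,-0.0426,0,0,0],
    [0.1,0.0468,0,-0.0511,0,0,0],
    [0.1,0.0525,0,-0.055,0,0,0],
    [0.1,0.0525,0,-0.055,0,0,0],
    [0.1,0.0525,0,-0.055,0,0,0],
  ],
)

```text
clock: 18.85
position: [504.9, 225.7, 184.9]
ee_rot: [1.0, 0.013, -0.001, 0.001]
contact_force: [6.9, -5.8, -12.3]
gripper_width: 20.2
grasp_force: 59.7
```

```bash
python3 - <<'E'
from h import *
s=arm.read_state()
print(s['clock'],s['position'].round(1),s['contact_force'])
S=arm.get_image('scene');T=arm.get_image('top');W=wrist(arm.get_image('wrist'),s)
a=cv2.resize(S['color'][190:340,205:355,::-1],(480,480),interpolation=2);b=W['color'][:,:,::-1];b=cv2.resize(b[:,100:380],(320,480))
cv2.imwrite('pics/w6.png',np.hstack([a,b]))
for n,im in(('scene',S),('top',T)):
    r=arm.spot_point(n,'lid_knob'); print(n,[(d['p'],np.round(d['centre'])) for d in r], proj(im,[s['position']+[0,0,17]]).round(1))
E
```

```text
18.85 [504.9 225.7 184.9] [  6.86405538  -5.78966693 -12.26588322]
scene [(0.98, array([282., 239.]))] [[278.7 239.2]]
top [] [[176.4 192.7]]
```

View pics/w6.png

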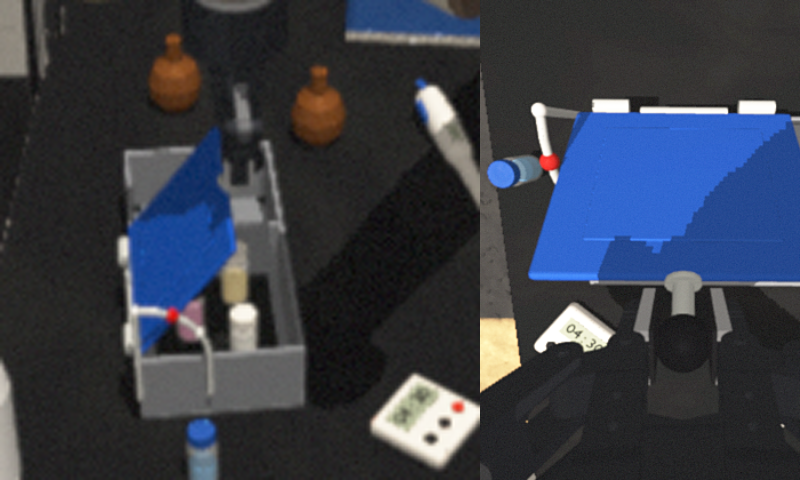

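The ball is held and the lid is at about 57°. The side force points along the stem toward the hinge, so my arc is about 2 mm too wide. I'll finish with a small radial and lateral relief.

Request:
servo_tool(
  increments=[
    [0.1,0.0025,0.0005,-0.001,0,0,0],
    [0.1,0.005,0.001,-0.0015,0,0,0],
    [0.1,0.007,0.001,-0.002,0,0,0],
    [0.1,0.007,0.001,-0.002,0,0,0],
    [0.1,0.007,0.001,-0.002,0,0,0],
  ],
)

```text
clock: 19.73
position: [512.0, 227.1, 190.2]
ee_rot: [1.0, 0.015, 0.001, -0.001]
contact_force: [0.4, 0.1, -0.3]
gripper_width: 8.5
grasp_force: 0.0
```

```bash
cat > ang.py <<'E'
from h import *
from scipy.optimize import minimize
s=arm.read_state();P=s['position'];print(s['clock'],P.round(1),s['contact_force'].round(1))
z=P[2]-52.6;x=P[0]-430.9;print('from TCP',np.degrees(np.arctan2(z,160-x)),'r',np.hypot(z,160-x))
def mask(im):
    a=im['color'].astype(int);b=a[...,2];m=((b>55)&(b>a[...,0]*1.8)&(b>a[...,1]*1.35)).astype(np.uint8)
    n,l,st,_=cv2.connectedComponentsWithStats(m);return (l==1+np.argmax(st[1:,4])).astype(np.uint8)
def quad(th,h,yaw):
    u=np.array([-np.cos(th)*np.cos(yaw),-np.cos(th)*np.sin(yaw),np.sin(th)]);v=np.array([-np.sin(yaw),np.cos(yaw),0]);n=np.cross(v,u)*-1
    return [h+u*a+v*b+n*c for a in(0,130) for b in(-73,73) for c in(-3,3)]
ims={'scene':arm.get_image('scene'),'wrist':wrist(arm.get_image('wrist'),s)}
for n,im in ims.items():
    m=mask(im)
    for h in((590,228.5,69),(588,228.5,69),(592,229.5,69)):
        best=[]
        for d in np.arange(50,70,.5):
            q=cv2.convexHull(proj(im,quad(np.radians(d),np.array(h),np.radians(1.5))).astype(np.float32))
            r=np.zeros((420,560),np.uint8);cv2.fillConvexPoly(r,(q*16).round().astype(np.int32),1,shift=4)
            best.append(((m&r).sum()/(m|r).sum(),d))
        print(n,h,m.sum(),max(best))
    cv2.imwrite('pics/mask_%s.png'%n,m*255)
E
python3 ang.py
```

```text
19.725 [512.  227.1 190.2] [ 0.4  0.1 -0.3]
from TCP 60.16467024518522 r 158.58431479165029
scene (590, 228.5, 69) 1736 (np.float64(0.331104994101455), np.float64(50.0))
scene (588, 228.5, 69) 1736 (np.float64(0.34281200631911535), np.float64(50.0))
scene (592, 229.5, 69) 1736 (np.float64(0.3183769020678892), np.float64(50.0))
wrist (590, 228.5, 69) 24548 (np.float64(0.7292712634799917), np.float64(52.5))
wrist (588, 228.5, 69) 24548 (np.float64(0.7352949989512481), np.float64(54.5))
wrist (592, 229.5, 69) 24548 (np.float64(0.7244075899312421), np.float64(50.5))
```

The ball slipped out near the end, and grasp force is 0. The pads had been on its upper half (21 mm wide rather than 24, pushed up by 5 N). I go back, check where everything is, and regrip lower.

Request:
servo_tool(
  increments=[
    [0.5,0,0,-0.005,0,0,0],
    [0.6,-0.01,0.0,-0.005,0,0,0],
    [0.78,-0.035,0.0,-0.005,0,0,0],
    [0.78,-0.06,0.001,-0.005,0,0,0],
    [0.78,-0.077,0.001,-0.005,0,0,0],
    [0.78,-0.082,0.001,-0.005,0,0,0],
    [0.78,-0.082,0.001,-0.005,0,0,0],
    [0.78,-0.082,0.001,-0.005,0,0,0],
  ],
)

```text
clock: 20.82
position: [430.2, 223.0, 193.8]
ee_rot: [1.0, 0.014, 0.0, -0.0]
contact_force: [-0.1, 0.2, -0.6]
gripper_width: 66.3
grasp_force: 0.0
```

```bash
python3 - <<'E'
from h import *
s=arm.read_state();M=R.from_quat(s['ee_rot']).as_matrix()
print(s['clock'],s['position'].round(1),M.round(3),s['gripper_width'])
W=wrist(arm.get_image('wrist'),s);S=arm.get_image('scene')
a=cv2.resize(W['color'][120:290,180:400,::-1],None,fx=2,fy=2,interpolation=2)
b=cv2.resize(S['color'][190:340,215:365,::-1],(340,340),interpolation=2)
cv2.imwrite('pics/w7.png',np.hstack([a,b]))
print(proj(W,[[430.5,225,69]]).round(),[(d['p'],d['centre'],at_z(W,d['centre'],69).round(1)) for d in arm.spot_point('wrist','lid_knob')])
E
```

```text
20.825 [430.2 223.  193.8] [[ 1.     0.029  0.   ]
 [ 0.029 -1.     0.   ]
 [ 0.    -0.    -1.   ]] 66.30841325369045
[[274. 201.]] [(0.81, [276.6, 202.1], array([429.7, 222.7,  69. ]))]
```

View pics/w7.png

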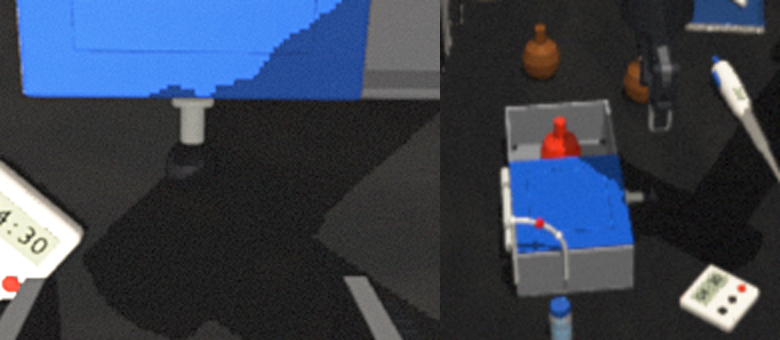

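The lid has fallen shut and the bulb still stands in the pocket, with nothing else disturbed. The knob ball is at (274,201), as before. Regripping 7 mm lower.

Request:
servo_tool(
  increments=[
    [0.78,0.001,-0.002,0.01,0,0,0],
    [0.78,0.001,-0.002,0.04,0,0,0],
    [0.78,0.001,-0.002,0.075,0,0,0],
    [0.78,0.001,-0.002,0.11,0,0,0],
    [0.78,0.001,-0.002,0.135,0,0,0],
    [0.78,0.001,-0.002,0.147,0,0,0],
    [0.78,0.001,-0.002,0.149,0,0,0],
    [0.78,0.001,-0.002,0.149,0,0,0],
    [0.1,0.001,-0.002,0.149,0,0,0],
    [0.1,0.001,-0.002,0.149,0,0,0],
    [0.1,0.001,-0.002,0.149,0,0,0],
    [0.1,0.001,-0.002,0.149,0,0,0],
  ],
)

```text
clock: 22.48
position: [430.8, 224.5, 45.6]
ee_rot: [1.0, 0.015, 0.0, 0.0]
contact_force: [0.6, -3.2, 5.7]
gripper_width: 20.7
grasp_force: 58.3
```

Request:
servo_tool(
  increments=[
    [0.1,0,0,0,0,0,0],
    [0.1,0,0,0,0,0,0],
  ],
)

```text
clock: 22.72
position: [430.8, 224.4, 45.6]
ee_rot: [1.0, 0.015, 0.0, 0.0]
contact_force: [-0.5, -2.1, 5.8]
gripper_width: 21.1
grasp_force: 58.3
```

Request:
servo_tool(
  increments=[
    [0.1,0.0,0,-0.007,0,-0.5,0],
    [0.1,0.0003,0,-0.0139,0,-1,0],
    [0.1,0.0015,0,-0.0276,0,-3,0],
    [0.1,0.0043,0.0001,-0.0412,0,-4,0],
    [0.1,0.0082,0.0002,-0.0544,0,-5,0],
    [0.1,0.0133,0.0003,-0.0673,0,-6,0],
    [0.1,0.0164,0.0003,-0.0738,0,-7,0],
    [0.1,0.019,0.0004,-0.0797,0,-8,0],
    [0.1,0.019,0.0004,-0.0797,0,-8,0],
    [0.1,0.019,0.0004,-0.0797,0,-8,0],
  ],
)

```text
clock: 23.98
position: [448.0, 224.6, 124.2]
ee_rot: [0.997, 0.014, -0.072, 0.002]
contact_force: [-4.1, 1.6, 0.8]
gripper_width: 21.1
grasp_force: 58.8
```

```bash
cat > ball.py <<'E'
from h import *
s=arm.read_state();M=R.from_quat(s['ee_rot']).as_matrix()
b=s['position']-23.4*M[:,2]-np.array([430.8,224.4,69])
print(s['clock'],'tcp',s['position'].round(1),'ball shift',b.round(1),'th',np.degrees(np.arctan2(b[2],160-b[0])).round(2),'r',np.hypot(b[2],160-b[0]).round(1))
print('F',s['contact_force'].round(1),'tool F',(M.T@s['contact_force']).round(1),'tau',np.round(s['wrist_torque'],2),s['gripper_width'],s['grasp_force'])
W=wrist(arm.get_image('wrist'),s)
print(proj(W,[s['position']-23.4*M[:,2]]).round(1),[(d['p'],d['centre']) for d in arm.spot_point('wrist','lid_knob')])
E
python3 ball.py
```

```text
23.975 tcp [448.  224.6 124.2] ball shift [20.6  0.3 78.3] th 29.33 r 159.9
F [-4.1  1.6  0.8] tool F [-4.2 -1.7 -0.3] tau [0.04 1.35 0.12] 21.061746562881183 58.756640553474426
[[275.4 294.1]] [(0.72, [275.8, 296.0])]
```

```bash
cat > plan.py <<'E'
from h import *
import sys
t1,t0,da,n=map(float,sys.argv[1:5]);t0=float(t0)
s=arm.read_state();M=R.from_quat(s['ee_rot']).as_matrix();L=23.4
yaw=np.radians(.9)
f=lambda d:np.array([160*(1-np.cos(np.radians(d)))*np.cos(yaw),160*(1-np.cos(np.radians(d)))*np.sin(yaw),160*np.sin(np.radians(d))])
for k in np.arange(1,n+1)/n:
    th=t0+(t1-t0)*k;a=np.radians(da*k)
    v=M.T@(f(th)-f(t0))+L*np.array([np.sin(a),0,np.cos(a)-1])
    print(th,(v/1000).round(4),round(da*k,1))
E
python3 plan.py 57 29.3 -9 7
```

```text
33.25714285714286 [ 0.0038  0.0001 -0.0102] -1.3
37.214285714285715 [ 0.0083  0.0002 -0.02  ] -2.6
41.17142857142857 [ 0.0135  0.0003 -0.0295] -3.9
45.128571428571426 [ 0.0193  0.0004 -0.0386] -5.1
49.08571428571429 [ 0.0257  0.0005 -0.0473] -6.4
53.042857142857144 [ 0.0327  0.0006 -0.0554] -7.7
57.0 [ 0.0402  0.0007 -0.0631] -9.0
```

Request:
servo_tool(
  increments=[
    [0.1,0.0018,0,-0.005,0,-0.6,0],
    [0.1,0.0038,0.0001,-0.0102,0,-1.3,0],
    [0.1,0.0083,0.0002,-0.02,0,-2.6,0],
    [0.1,0.0135,0.0003,-0.0295,0,-3.9,0],
    [0.1,0.0193,0.0004,-0.0386,0,-5.1,0],
    [0.1,0.0223,0.0005,-0.043,0,-5.8,0],
    [0.1,0.0257,0.0005,-0.0473,0,-6.4,0],
    [0.1,0.0257,0.0005,-0.0473,0,-6.4,0],
    [0.1,0.0257,0.0005,-0.0473,0,-6.4,0],
  ],
)

```text
clock: 25.2
position: [482.1, 225.2, 167.0]
ee_rot: [0.992, 0.014, -0.125, 0.002]
contact_force: [4.1, -2.0, -8.0]
gripper_width: 20.7
grasp_force: 58.8
```

```bash
python3 ball.py; python3 plan.py 60 49.1 -4 4
```

```text
25.2 tcp [482.1 225.2 167. ] ball shift [ 57.1   1.  120.7] th 49.55 r 158.6
F [ 4.1 -2.  -8. ] tool F [5.9 2.1 6.8] tau [-0.64 -2.03  0.18] 20.73059468843015 58.8091778755188
[[275.4 294. ]] [(0.55, [279.1, 296.8])]
51.825 [ 0.0041  0.0001 -0.0061] -1.0
54.55 [ 0.0084  0.0002 -0.0121] -2.0
57.275 [ 0.0131  0.0002 -0.0178] -3.0
60.0 [ 0.018   0.0003 -0.0233] -4.0
```

Request:
servo_tool(
  increments=[
    [0.1,0.0013,0.0002,0.0006,0,0,0],
    [0.1,0.0035,0.0004,-0.002,0,-0.5,0],
    [0.1,0.0065,0.0005,-0.006,0,-1.2,0],
    [0.1,0.0097,0.0006,-0.0101,0,-2,0],
    [0.1,0.0097,0.0006,-0.0101,0,-2,0],
    [0.1,0.0097,0.0006,-0.0101,0,-2,0],
  ],
)

```text
clock: 26.05
position: [493.3, 225.3, 175.6]
ee_rot: [0.99, 0.015, -0.143, 0.002]
contact_force: [-4.1, 0.3, 2.7]
gripper_width: 20.9
grasp_force: 59.5
```

```bash
python3 ball.py; python3 plan.py 60 54.5 -2 3
```

```text
26.05 tcp [493.3 225.3 175.6] ball shift [ 69.1   1.1 129.1] th 54.85 r 157.9
F [-4.1  0.3  2.7] tool F [-4.7 -0.4 -1.5] tau [0.27 1.06 0.15] 20.863533022276663 59.48349058628082
[[275.4 293.9]] [(0.63, [280.0, 298.4])]
56.333333333333336 [ 0.0029  0.0001 -0.004 ] -0.7
58.166666666666664 [ 0.006   0.0001 -0.0079] -1.3
60.0 [ 0.0092  0.0002 -0.0116] -2.0
```

Request:
servo_tool(
  increments=[
    [0.1,0.0015,0.0001,-0.0019,0,-0.4,0],
    [0.1,0.003,0.0001,-0.0037,0,-0.7,0],
    [0.1,0.006,0.0002,-0.0072,0,-1.3,0],
    [0.1,0.0092,0.0002,-0.0107,0,-2,0],
    [0.1,0.0092,0.0002,-0.0107,0,-2,0],
    [0.1,0.0092,0.0002,-0.0107,0,-2,0],
  ],
)

```text
clock: 26.9
position: [506.1, 225.5, 182.1]
ee_rot: [0.987, 0.014, -0.159, 0.002]
contact_force: [0.3, 1.7, -3.0]
gripper_width: 21.0
grasp_force: 59.3
```

```bash
python3 ball.py; cat > view.py <<'E'
from h import *
import sys
s=arm.read_state();S=arm.get_image('scene');W=wrist(arm.get_image('wrist'),s)
a=cv2.resize(S['color'][200:310,225:335,::-1],(440,440),interpolation=2);b=cv2.resize(W['color'][:,80:400,::-1],(336,440),interpolation=2)
cv2.imwrite('pics/'+sys.argv[1],np.hstack([a,b]))
E
python3 view.py w8.png
```

```text
26.9 tcp [506.1 225.5 182.1] ball shift [ 82.6   1.3 135.3] th 60.25 r 155.9
F [ 0.3  1.7 -3. ] tool F [ 1.2 -1.7  2.7] tau [ 0.53 -0.61  0.3 ] 21.043536178749445 59.312485456466675
[[275.4 293.9]] [(0.75, [277.7, 306.1])]
```

View pics/w8.png

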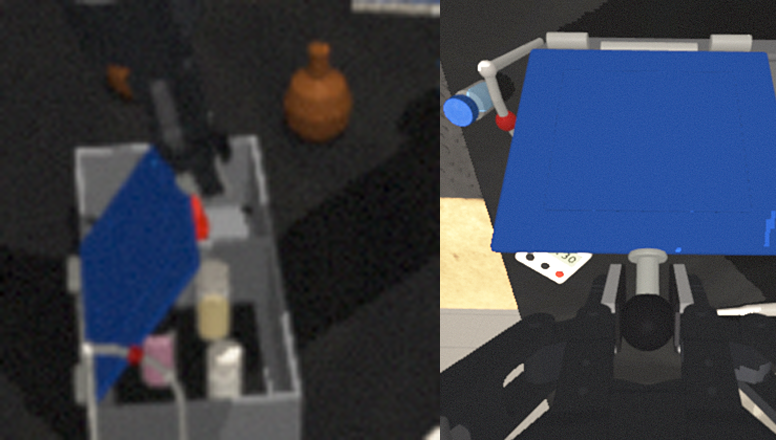

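Scene crop: lid up, bulb standing in the pocket behind it. Wrist view: ball well between the pads at about (648,320) of the composite, deeper than before. Now I measure the true lid angle from the images.

```bash
cat >> ang.py <<'E'
print('--fit')
for n,im in ims.items():
    m=mask(im)
    def cost(p):
        q=cv2.convexHull(proj(im,quad(np.radians(p[0]),np.array([590+p[1],228.5+p[2],69]),np.radians(1.2))).astype(np.float32))
        r=np.zeros((420,560),np.uint8);cv2.fillConvexPoly(r,(q*16).round().astype(np.int32),1,shift=4)
        return 1-(m&r).sum()/(m|r).sum()
    o=minimize(cost,[60,0,0],method='Nelder-Mead',options=dict(initial_simplex=[[55,0,0],[65,0,0],[60,4,0],[60,0,4]]));print(n,o.x.round(2),o.fun)
E
python3 ang.py
```

```text
27.1 [505.9 225.5 182.1] [ 0.7  2.6 -3.9]
from TCP 56.717599205151735 r 154.8884530464405
scene (590, 228.5, 69) 1359 (np.float64(0.0), np.float64(69.5))
scene (588, 228.5, 69) 1359 (np.float64(0.0), np.float64(69.5))
scene (592, 229.5, 69) 1359 (np.float64(0.0), np.float64(69.5))
wrist (590, 228.5, 69) 50974 (np.float64(0.9546401035511284), np.float64(59.5))
wrist (588, 228.5, 69) 50974 (np.float64(0.9553492401273046), np.float64(61.0))
wrist (592, 229.5, 69) 50974 (np.float64(0.9338648808642889), np.float64(57.5))
--fit
scene [55.  0.  0.] 1.0
wrist [58.43 -1.31 -1.96] 0.03453501809157555
```

```bash
sed -i "s/    n,l,st,_=/    if im.get('roi'): m[:205]=0;m[:,:225]=0;m[:,300:]=0\n    n,l,st,_=/; s/^for n,im in ims.items():/ims['scene']['roi']=1\n&/" ang.py; python3 ang.py; python3 - <<'E'
from h import *
s=arm.read_state();S=arm.get_image('scene');W=wrist(arm.get_image('wrist'),s)
a=arm.spot_point('scene','lid_knob');b=arm.spot_point('wrist','lid_knob')
print(a,b)
if a and b:
    p=tri([ray(S,a[0]['centre']),ray(W,b[0]['centre'])]);print(p)
# ball in the wrist plane y=225.9, hinge (589.8,.,69): angle where ray comes nearest radius 160
o,d=ray(W,(275.5,306)); t=(225.9-o[1])/d[1] if abs(d[1])>.05 else None
for th in np.arange(54,66,1.):
    q=[589.8-160*np.cos(np.radians(th)),226,69+160*np.sin(np.radians(th))]
    print(th,proj(W,[q]).round(1),proj(S,[q]).round(1))
E
```

```text
27.2 [505.9 225.5 182.1] [ 0.6  2.3 -5.9]
from TCP 56.71682761822964 r 154.88985909229015
scene (590, 228.5, 69) 998 (np.float64(0.7368421052631579), np.float64(61.0))
scene (588, 228.5, 69) 998 (np.float64(0.7545592705167173), np.float64(62.0))
scene (592, 229.5, 69) 998 (np.float64(0.7253469685902119), np.float64(60.0))
wrist (590, 228.5, 69) 50978 (np.float64(0.9545309658185364), np.float64(59.0))
wrist (588, 228.5, 69) 50978 (np.float64(0.9557828896550424), np.float64(61.0))
wrist (592, 229.5, 69) 50978 (np.float64(0.9338858263346775), np.float64(57.5))
--fit
scene [63.4  -3.32  4.63] 0.24046692607003894
wrist [58.43 -1.33 -1.96] 0.03447622655806026
[{'centre': [281.2, 235.2], 'p': 0.7}] [{'centre': [275.9, 307.0], 'p': 0.78}, {'centre': [190.4, 236.1], 'p': 0.46}]
[500.50047238 222.86915227 206.50300722]
54.0 [[274.1 307.4]] [[282.4 240.1]]
55.0 [[274.1 307.3]] [[281.5 239.7]]
56.0 [[274.2 307. ]] [[280.6 239.2]]
57.0 [[274.3 306.7]] [[279.6 238.8]]
58.0 [[274.4 306.2]] [[278.6 238.4]]
59.0 [[274.5 305.6]] [[277.6 238. ]]
60.0 [[274.6 304.9]] [[276.6 237.6]]
61.0 [[274.7 304. ]] [[275.6 237.2]]
62.0 [[274.8 302.9]] [[274.6 236.8]]
63.0 [[274.9 301.7]] [[273.6 236.5]]
64.0 [[275.1 300.4]] [[272.5 236.1]]
65.0 [[275.2 298.8]] [[271.5 235.8]]
```

```bash
python3 - <<'E'
from h import *
s=arm.read_state();W=wrist(arm.get_image('wrist'),s);a=W['color'].astype(int)
r,g,b=a[...,0],a[...,1],a[...,2]
m=((r>90)&(g<60)&(b<60)).astype(np.uint8);m[:, 200:]=0
n,l,st,c=cv2.connectedComponentsWithStats(m);i=1+np.argmax(st[1:,4]);print('bead',c[i],st[i])
for hx in(588,590,592):
    q=[[hx-55*np.cos(np.radians(t)),y,69+55*np.sin(np.radians(t))] for t in(60,) for y in(296,299,302)];print(hx,proj(W,q).round(1).tolist())
E
```

```text
bead [142.55870445 115.83805668] [133 105  19  20 247]
588 [[156.9, 116.2], [151.7, 116.1], [146.5, 115.9]]
590 [[156.2, 112.8], [151.0, 112.7], [145.7, 112.5]]
592 [[155.5, 109.3], [150.2, 109.2], [144.9, 109.0]]
```

The independent estimates all lie between 57° and 61°: TCP arc about 60°, wrist lid fit 58–61°, and a rougher ball triangulation at 57°. The lid is still, contact forces are a few N and the grip holds at 59 N. Handing in.

```bash
python3 -c "
from bench import arm
s=arm.read_state();print(s['position'],s['grasp_force']);print(arm.job_done())"
```

```text
[505.90803881 225.52614608 182.19086647] 59.031084179878235
the job is handed in; nothing more can be done
None
```

The job is handed in at about 27 s: the red bulb stands upright and released in the pocket, and the arm is holding the blue lid still by its knob at about 60° (estimates 57–61°). On the first lift the knob slipped out near the top and the lid fell shut; I regripped it lower, and in the pictures the bulb still stood and nothing else looked disturbed.

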